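Sweep the loose bottle caps off the galley board

TASK

Clear the three loose aluminium bottle caps off the teak serving board by sweeping them across it with your fingertips, off its end and down into the empty steel tray. Only push the caps: do not pick them up. Leave the jar and the shaker standing where they are, and do not disturb the mug and the brush beside the board.

Things in the scene. Friction and masses are not known exactly. Their poses are not given: they have to be found in the camera images.
- board: fixed raised teak board, 230 mm (x) by 300 mm (y), flat top 55 mm above the counter; origin at the centre of its underside, at counter height. Rails 10 mm wide along both long edges (inner faces at x = +-115 mm) rise 12 mm above its top; the ends at y = +-150 mm have no rail. The tray stands against one end, the caddy against the other; which is where changes
- tray: empty shallow stainless tray, fixed, 220 mm (x) by 100 mm (y) outside, 49 mm high, walls 3 mm, floor 3 mm thick; its rim lies 6 mm below the board's top and its long wall stands 2 mm from the board's end. Origin at the centre of its underside, at counter height; axes parallel to the board's
- caddy: white plastic cutlery caddy, fixed, same footprint as the tray (220 by 100 mm) but 53 mm high and divided into three compartments holding cutlery. Stands at the other end of the board from the tray. Origin at the centre of its underside, axes parallel to the board's
- cap1: loose bottle screw cap of bare aluminium, a solid disc 38 mm across and 14 mm thick, about 20 g, lying flat on the board; it slides easily. Origin at its centre (7 mm above its underside). It starts near the rail on the board's -x side (x about -75 mm in the board's frame)
- cap2: loose bottle screw cap of bare aluminium, a solid disc 38 mm across and 14 mm thick, about 20 g, lying flat on the board; it slides easily. Origin at its centre (7 mm above its underside). It starts near the rail on the board's +x side (x about +75 mm in the board's frame)
- cap3: loose bottle screw cap of bare aluminium, a solid disc 38 mm across and 14 mm thick, about 20 g, lying flat on the board; it slides easily. Origin at its centre (7 mm above its underside). It starts in the middle row of the board (x about 0), in a row along the board's y with the jar and the shaker, in any order, about 75 mm apart
- jar: small closed amber glass jar with a black lid, 42 mm across, 40 mm tall, standing loose on the board's middle row. Origin at the centre of its underside
- shaker: small steel salt shaker, 40 mm across the foot, 41 mm tall, standing loose on the board's middle row. Origin at the centre of its underside
- mug: white mug, 76 mm across, 90 mm tall, loose on the counter left of the board. Origin at the centre of its underside
- scrubber: flat brush with a wooden handle, lying loose on the counter right of the board. Origin at the centre of its underside

How it is judged:
At the end, for the whole second after the job is handed in: All three caps lie at rest in the steel tray (centres within its inside walls and below its rim); the jar and the shaker stand upright within 20 mm, and the mug and the brush within 30 mm, of where they began (x of cap1 in the frame of tray between -0.107 and 0.107 m and y of cap1 in the frame of tray between -0.047 and 0.047 m and height (world z) of each of cap1, cap2, cap3 below 0.049 m and linear speed of each of cap1, cap2, cap3 below 0.02 m/s and x of cap2 in the frame of tray between -0.107 and 0.107 m and y of cap2 in the frame of tray between -0.047 and 0.047 m and x of cap3 in the frame of tray between -0.107 and 0.107 m and y of cap3 in the frame of tray between -0.047 and 0.047 m and distance of each of jar, shaker from where it was at the start of the episode below 0.02 m and distance of each of mug, scrubber from where it was at the start of the episode below 0.03 m and angle between each of jar, shaker, mug's own z axis and vertical below 0.3 rad); the robot touches nothing.
It fails at once if a cap was lifted: its centre rose more than 30 mm above where it lay on the board (height (world z) of any of cap1, cap2, cap3 above 0.092 m).
It fails at once if the jar or the shaker was pushed more than 20 mm or tipped over (distance of any of jar, shaker from where it was at the start of the episode above 0.02 m or angle between any of jar, shaker's own z axis and vertical above 0.3 rad).
It fails at once if the mug or the brush was moved more than 30 mm (distance of any of mug, scrubber from where it was at the start of the episode above 0.03 m).
It also fails if it takes over 59 s, if anything falls off the work surface, if the arm or the gripper's body presses on something with over 40 N, if the wrist force passes 120 N, or if a joint passes its speed limit or range.

ROBOT

A 6-joint arm with a two-finger parallel gripper is mounted at the origin on the work surface. World frame = base frame: x ahead of the robot, y to its left, z up, the work surface at z = 0. Lengths are in m, angles in rad, forces in N, time in s.
With the tool pointing down it reaches from about 0.35 to 0.975 m from the base axis. Payload 4.9 kg.
Tool frame: the origin (TCP) lies at the very end of the fingers, on their centre line; the grasp point (between the pads) lies ctrl.hold_point_z behind it (ctrl.hold_point_z is the distance from the TCP to the grasp point, in m); z points along the fingers, y is the line along which they close (so a half turn about z gives the same grasp; the last joint's range is limited). The gripper opens to 85 mm and grips with 20 to 120 N. Pads are 22 mm wide; open, the fingers measure 114 mm over their backs; the gripper's body (76 mm by 85 mm) begins 54 mm behind the grasp point. The pads swing forward as they close: fully open they stand 13 mm farther back than shut.
Start: joints at [-1.424, 0.053, 1.613, -0, 1.476, -0.119], TCP at [0.164, -0.603, 0.231] pointing down, gripper open.
Joint ranges: [-3.01, 3.01], [-1.01, 2.22], [0.06, 2.58], [-1.02, 4.17], [0.09, 2.62], [-3.14, 3.14]. Speed limits (rad/s): [2.57, 2.57, 3.14, 3.14, 3.14, 3.14].

INTERFACE

Orientations are given as a rotation vector (axis times angle).
In Python, from station import ctrl gives the robot as it stands. The module is installed in compiled form; this text tells all that it offers.
- The arm moves only by the tool jog_arm, never from a script. Its argument "deltas" is a list of rows, each a list of 3 entries, a list of its own where there are three numbers: the closure, from -1 (fully open) to 1 (shut), then the shift along the world's x, y, z scaled (see below), then the turn, a rotation vector about the world's x, y, z scaled (see below). A call has 1 to 12 rows; each row is the pose to reach, as a shift and turn from the pose commanded when the call began, turning the shorter way round; what a row does not reach only later rows make up. The controller multiplies each number of a shift by 0.4 m and each number of a turn by 180 degrees. A row lasts 1/12 s, in which the tool goes at most 41.7 mm and 7.16 degrees, less where a joint would pass 70% of its speed; a pose out of reach is approached as far as the arm can. A call with a number of a shift or a turn outside -1 to 1 is refused whole. A call with a gripper value outside its range is refused whole. The fingers move at their own pace and stop on an object; "squeeze" is the grip in N (left out, the last holds). Time passes only in rows, so rows that repeat a pose let the fingers close. It gives the time, the measured TCP pose, the force, the opening and the grip force at its end, in the units of the state.
- ctrl.get_obs(): the state, without advancing time (a new reading comes with each control period).
- ctrl.get_image(name): name is "side" or "top" or "wrist"; returns the picture (480x640x3 uint8, red, green, blue); there is no depth.
- ctrl.get_calibration(name): a dict with "K" (3x3 intrinsics, pixels), "extrinsics" (4x4, takes a point from world to camera coordinates). Camera axes: x right, y down, z forward; pixel columns grow to the right and rows downward; lengths in m; the calibration is good to about 2 mm. A picture is of the moment at which its call begins: read the wrist's pose just before it. get_calibration takes no time and is no camera call; for the wrist camera it gives the pose at the moment of the call.
- ctrl.finish_job(): hands the job in; it is judged then, once.
The state is a dict: "t": time; "q": joint angles; "dq": joint speeds; "effort": joint torques, N m; "tool_pos": TCP position; "tool_rot": TCP orientation; "contact_force": force on the tool from outside, world axes, zero at the start; "wrist_torque": the same for the moment, N m; "opening": finger opening in m; "grip_force": force on a finger pad.
Only numpy, scipy, OpenCV 4.12 (cv2) and the standard library are available. Lean on these libraries where they do the work, as an engineer would, in place of code of your own. Each camera call takes 0.05 s, during which the arm holds its last target. There are 200 camera calls.

## Working session

There is one attempt and no reset: what is moved stays moved. The work goes in short steps, Python scripts to look and compute and a tool call to move; the robot and the scene stay as the last step left them, time stands still between calls to the robot, and variables do not carry over. Pictures are saved under pics/ and viewed, at most 10 in all, crops included, and the job is handed in when it is done.

Besides the shell and the picture viewer there is one more tool, called after "Call:" as name(argument=value, ...) on one line, values as JSON. jog_arm: Moves the arm, as the interface text tells. Its arguments: {"type":"object","properties":{"deltas":{"type":"array","items":{"type":"array"}},"squeeze":{"type":"number"}},"required":["deltas"]}

```bash
mkdir -p pics; python3 - <<'E'
from station import ctrl
import cv2,numpy as np
o=ctrl.get_obs();print({k:np.round(v,3) for k,v in o.items()},ctrl.hold_point_z)
for n in("top","side"):
    im=ctrl.get_image(n);cv2.imwrite(f"pics/{n}0.png",im[:,:,::-1])
    c=ctrl.get_calibration(n);print(n,np.round(c["K"],1).tolist(),np.round(c["extrinsics"],4).tolist())
E
```

```text
{'t': np.float64(0.0), 'q': array([-1.424,  0.053,  1.614, -0.   ,  1.476, -0.119]), 'dq': array([ 0.   ,  0.001,  0.001, -0.001, -0.001,  0.001]), 'effort': array([-0.0000e+00, -3.9368e+01, -3.7018e+01, -0.0000e+00,  7.0000e-03,
        0.0000e+00]), 'tool_pos': array([ 0.164, -0.602,  0.23 ]), 'tool_rot': array([-3.112, -0.416,  0.   ]), 'contact_force': array([-0.019, -0.195, -0.202]), 'wrist_torque': array([ 0.019, -0.036,  0.045]), 'grip_force': np.float64(0.0), 'opening': np.float64(0.085)} 0.0187
top [[535.1, 0.0, 317.9], [0.0, 535.1, 231.6], [0.0, 0.0, 1.0]] [[-0.0146, -0.9998, 0.0126, -0.0276], [-0.9949, 0.0133, -0.0999, 0.5171], [0.0997, -0.014, -0.9949, 1.3468], [0.0, 0.0, 0.0, 1.0]]
side [[582.1, 0.0, 308.3], [0.0, 582.1, 238.9], [0.0, 0.0, 1.0]] [[0.997, -0.0775, 0.0012, -0.4968], [-0.0565, -0.7373, -0.6732, 0.0706], [0.053, 0.6711, -0.7395, 1.4044], [0.0, 0.0, 0.0, 1.0]]
```

View pics/top0.png

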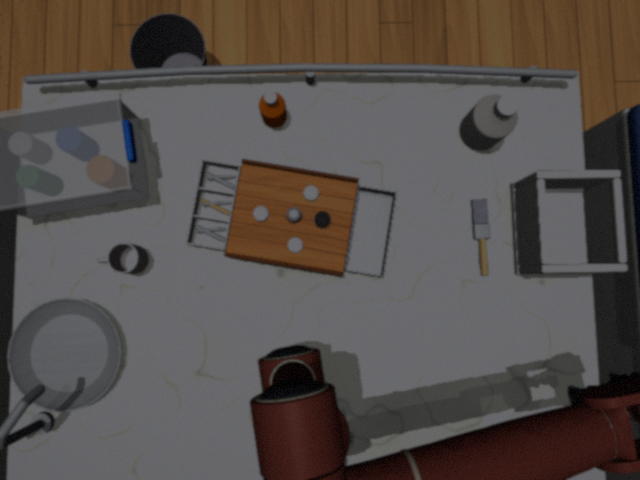

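View pics/side0.png

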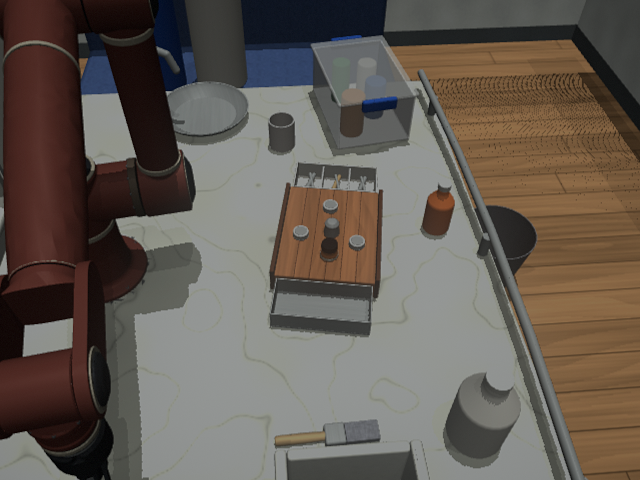

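The top view shows the tray at the board's right-hand end (world −y). Cap3 (261,213) is in the middle row at the caddy end, followed by the shaker (294,214) and the jar (322,219). The side caps are at (311,193) on the far side and (295,245) on the near side. The side view agrees. Next I'll turn these into positions.

```bash
cat > h.py <<'E'
import cv2,numpy as np
from station import ctrl
def ray(n,uv,z):
    c=ctrl.get_calibration(n);E=np.array(c["extrinsics"]);R,t=E[:3,:3],E[:3,3]
    uv=np.atleast_2d(np.asarray(uv,float));d=np.c_[uv,np.ones(len(uv))]@np.linalg.inv(c["K"]).T@R
    o=-R.T@t;return o+d*((z-o[2])/d[:,2])[:,None]
def board(im,n):
    hsv=cv2.cvtColor(im,cv2.COLOR_RGB2HSV)
    m=((hsv[...,0]<18)&(hsv[...,1]>110)&(hsv[...,2]>40)).astype(np.uint8)
    m=cv2.morphologyEx(m,cv2.MORPH_OPEN,np.ones((5,5)))
    for c in sorted(cv2.findContours(m,0,2)[0],key=cv2.contourArea)[::-1]:
        x,y,w,h=cv2.boundingRect(c)
        if 60<w<200 and 60<h<200:return cv2.convexHull(c)
def blobs(im,hull,lo=90):
    hsv=cv2.cvtColor(im,cv2.COLOR_RGB2HSV);r=np.zeros(im.shape[:2],np.uint8);cv2.fillConvexPoly(r,hull,1)
    r=cv2.erode(r,np.ones((5,5)))
    g=((hsv[...,1]<70)&(hsv[...,2]>lo)&(r>0)).astype(np.uint8);k=((hsv[...,2]<40)&(r>0)).astype(np.uint8)
    out=[]
    for nm,m in(("light",g),("dark",k)):
        for c in cv2.findContours(m,0,1)[0]:
            if cv2.contourArea(c)>40:
                (x,y),rad=cv2.minEnclosingCircle(c);M=cv2.moments(c);out.append((nm,M["m10"]/M["m00"],M["m01"]/M["m00"],rad,cv2.contourArea(c)))
    return out
E
python3 - <<'E'
from h import *
for n in("top","side"):
    im=cv2.imread(f"pics/{n}0.png")[:,:,::-1].copy();h=board(im,n)
    w=ray(n,h[:,0],.067)[:,:2];r=cv2.minAreaRect((w*1000).astype(np.float32));print(n,r,cv2.boxPoints(r).round().tolist())
    for b in blobs(im,h):print(b[0],np.round(b[1:],1),"z.069",ray(n,b[1:3],.069)[0].round(4),"z.095",ray(n,b[1:3],.095)[0].round(4))
im=cv2.imread("pics/top0.png");cv2.imwrite("pics/crop0.png",cv2.resize(im[140:300,170:410],None,fx=3.3,fy=3.3,interpolation=2))
E
```

```text
top ((940.0098876953125, -694.6832275390625), (378.4908142089844, 346.1842041015625), 89.5618896484375) [[765.0, -883.0], [1112.0, -885.0], [1115.0, -507.0], [768.0, -504.0]]
light [566.7  97.4  30.1 848. ] z.069 [ 0.8495 -0.6773  0.069 ] z.095 [ 0.8403 -0.6643  0.095 ]
side ((549.740478515625, 16.260696411132812), (296.22198486328125, 225.5733642578125), 79.52375793457031) [[412.0, -109.0], [634.0, -150.0], [688.0, 141.0], [466.0, 182.0]]
light [356.7 240.5   7.8 133. ] z.069 [ 0.6113 -0.019   0.069 ] z.095 [ 0.6065 -0.0422  0.095 ]
light [300.4 230.6   7.6 129.5] z.069 [0.481  0.0229 0.069 ] z.095 [ 0.4795 -0.0014  0.095 ]
light [331.7 222.3   6.7  93.5] z.069 [0.5586 0.0447 0.069 ] z.095 [0.5552 0.0198 0.095 ]
light [330.  204.2   7.2 112. ] z.069 [0.561  0.1076 0.069 ] z.095 [0.5575 0.0811 0.095 ]
```

View pics/crop0.png

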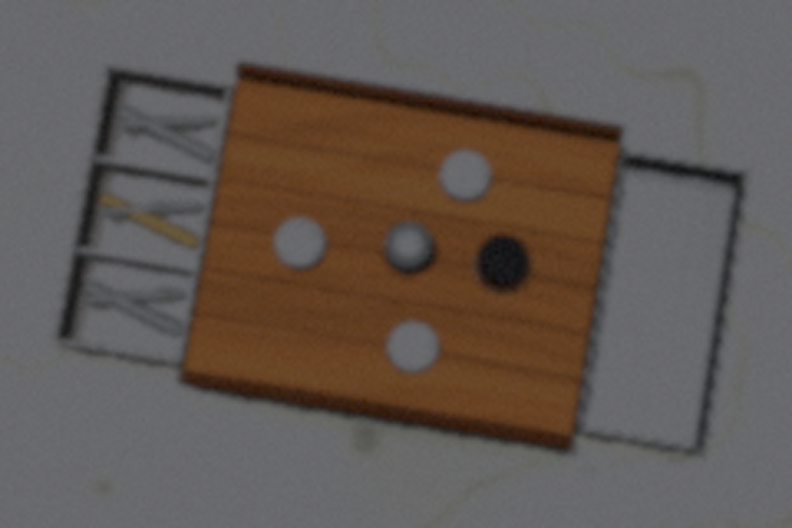

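The crop shows the board clearly. Its corners in crop pixels are about (240,68), (620,130), (570,445) and (182,378). Caps are at (466,175), (300,243) and (413,346), the shaker at (409,246) and the jar at (502,262).

```bash
python3 - <<'E'
from h import *
im=cv2.imread("pics/top0.png")[:,:,::-1].copy()
im2=im.copy();m=np.zeros_like(im);m[150:290,180:400]=1;im2*=m
h=board(im2,"top");w=ray("top",h[:,0],.067)[:,:2];r=cv2.minAreaRect((w*1000).astype(np.float32));print(r,cv2.boxPoints(r).round().tolist())
C=lambda p:(np.array(p)/3.3)+[170,140]
K=ray("top",[C(p) for p in[(240,68),(620,130),(570,445),(182,378)]],.067)[:,:2]
print(K.round(3).tolist(), K.mean(0), [np.linalg.norm(K[i]-K[i-1]).round(3) for i in range(4)])
# board +y axis = from tray end (right) to left
yv=(K[0]-K[1])+(K[3]-K[2]);yv/=np.linalg.norm(yv);xv=np.array([yv[1],-yv[0]])
print("ang",np.degrees(np.arctan2(-yv[0],yv[1])))
c0=K.mean(0)
for b in blobs(im,h):
  for z in(.069,.095):
    p=ray("top",b[1:3],z)[0][:2];print(b[0],np.round(b[1:],1),z,p.round(4),"board",((p-c0)@xv).round(4),((p-c0)@yv).round(4))
E
```

```text
((550.1226806640625, 30.504226684570312), (294.8297119140625, 245.71693420410156), 79.66315460205078) [[403.0, -92.0], [645.0, -137.0], [697.0, 153.0], [456.0, 198.0]]
[[0.695, 0.152], [0.643, -0.137], [0.404, -0.094], [0.459, 0.196]] [0.5502142  0.02942724] [np.float64(0.24), np.float64(0.294), np.float64(0.243), np.float64(0.295)]
ang -10.349849284681957
light [294.6 244.1   7.8 162. ] 0.069 [0.482 0.024] board -0.0661 -0.0176
light [294.6 244.1   7.8 162. ] 0.095 [0.48   0.0232] board -0.068 -0.0188
light [293.2 213.4   4.1  43.5] 0.069 [0.5588 0.0268] board 0.0089 -0.001
light [293.2 213.4   4.1  43.5] 0.095 [0.5553 0.026 ] board 0.0056 -0.0025
light [260.  212.6   7.6 152. ] 0.069 [0.5619 0.1092] board -0.0028 0.0806
light [260.  212.6   7.6 152. ] 0.095 [0.5584 0.1068] board -0.0059 0.0775
light [310.3 192.1   7.7 150. ] 0.069 [ 0.612  -0.0166] board 0.069 -0.0342
light [310.3 192.1   7.7 150. ] 0.095 [ 0.6074 -0.0166] board 0.0645 -0.035
dark [322.  219.1   7.4 147. ] 0.069 [ 0.5434 -0.0449] board 0.0066 -0.0744
dark [322.  219.1   7.4 147. ] 0.095 [ 0.5402 -0.0444] board 0.0034 -0.0744
```

Call:
jog_arm(deltas=[[0.435,[0.4,0.85,0],[0,0,0.358]],[0.435,[0.4,0.85,0],[0,0,0.358]],[0.435,[0.4,0.85,0],[0,0,0.358]],[0.435,[0.4,0.85,0],[0,0,0.358]],[0.435,[0.4,0.85,0],[0,0,0.358]],[0.435,[0.4,0.85,0],[0,0,0.358]],[0.435,[0.4,0.85,0],[0,0,0.358]],[0.435,[0.4,0.85,0],[0,0,0.358]],[0.435,[0.4,0.85,0],[0,0,0.358]],[0.435,[0.4,0.85,0],[0,0,0.358]],[0.435,[0.4,0.85,0],[0,0,0.358]],[0.435,[0.4,0.85,0],[0,0,0.358]]], squeeze=20)

```text
t: 1.1
tool_pos: [0.3241, -0.263, 0.2311]
tool_rot: [-2.412, -2.013, 0.001]
contact_force: [-0.3, -1.2, 0.1]
opening: 0.0243
grip_force: 0.0
```

Call:
jog_arm(deltas=[[0.435,[0.415,0.828,-0.2],[0,0,0]],[0.435,[0.415,0.828,-0.2],[0,0,0]],[0.435,[0.415,0.828,-0.2],[0,0,0]],[0.435,[0.415,0.828,-0.2],[0,0,0]],[0.435,[0.415,0.828,-0.2],[0,0,0]],[0.435,[0.415,0.828,-0.2],[0,0,0]],[0.435,[0.415,0.828,-0.2],[0,0,0]],[0.435,[0.415,0.828,-0.2],[0,0,0]],[0.435,[0.415,0.828,-0.2],[0,0,0]],[0.435,[0.415,0.828,-0.2],[0,0,0]],[0.435,[0.415,0.828,-0.2],[0,0,0]],[0.435,[0.415,0.828,-0.2],[0,0,0]]])

```text
t: 2.1
tool_pos: [0.4903, 0.0668, 0.1508]
tool_rot: [-2.414, -2.01, 0.002]
contact_force: [0.2, -0.6, -1.0]
opening: 0.0244
grip_force: 0.0
```

Call:
jog_arm(deltas=[[0.435,[0,0,-0.06],[0,0,0]],[0.435,[0,0,-0.12],[0,0,0]],[0.435,[0,0,-0.17],[0,0,0]],[0.435,[0,0,-0.2],[0,0,0]],[0.435,[0,0,-0.22],[0,0,0]],[0.435,[0,0,-0.227],[0,0,0]],[0.435,[0,0,-0.227],[0,0,0]]])

```text
t: 2.68
tool_pos: [0.4903, 0.0674, 0.0607]
tool_rot: [2.414, 2.011, -0.0]
contact_force: [0.4, -0.3, -0.1]
opening: 0.0238
grip_force: 0.0
```

```bash
python3 - <<'E'
from h import *
im=ctrl.get_image("side");cv2.imwrite("pics/s1.png",cv2.resize(im[140:360,220:440,::-1],(600,600),interpolation=2))
E
```

```text
(no output)
```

View pics/s1.png

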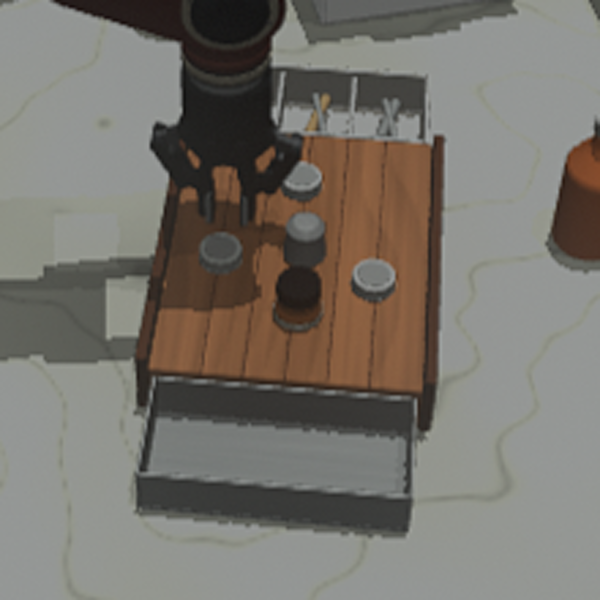

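The fingertips straddle the row behind cap1, at about (228,215) in the crop, and cap1 is at (220,250). The gripper's knuckles are wide, so I'll move a little toward the rail, push halfway and check the force.

Call:
jog_arm(deltas=[[0.435,[-0.016,0.003,0],[0,0,0]],[0.435,[-0.02,-0.017,0],[0,0,0]],[0.435,[-0.026,-0.051,0],[0,0,0]],[0.435,[-0.034,-0.095,0],[0,0,0]],[0.435,[-0.043,-0.145,0],[0,0,0]],[0.435,[-0.05,-0.18,0],[0,0,0]],[0.435,[-0.052,-0.194,0],[0,0,0]]])

```text
t: 3.32
tool_pos: [0.4693, -0.011, 0.0613]
tool_rot: [2.413, 2.01, 0.001]
contact_force: [-0.8, -0.4, 0.2]
opening: 0.024
grip_force: 0.1
```

```bash
python3 - <<'E'
from h import *
im=ctrl.get_image("side");cv2.imwrite("pics/s2.png",cv2.resize(im[140:360,220:440,::-1],(600,600),interpolation=2))
E
```

```text
(no output)
```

View pics/s2.png

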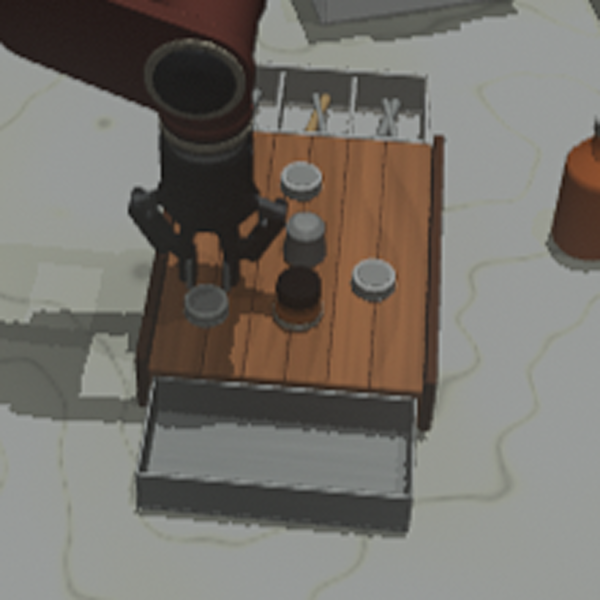

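Cap1 sits in the cradle at (207,303), and the shaker and jar haven't moved. I'll continue over the end.

Call:
jog_arm(deltas=[[0.435,[-0.004,-0.02,0],[0,0,0]],[0.435,[-0.011,-0.06,0],[0,0,0]],[0.435,[-0.02,-0.108,0],[0,0,0]],[0.435,[-0.03,-0.162,0],[0,0,0]],[0.435,[-0.04,-0.216,0],[0,0,0]],[0.435,[-0.049,-0.266,0],[0,0,0]],[0.435,[-0.049,-0.266,0],[0,0,0]],[0.435,[-0.049,-0.266,0],[0,0,0]]])

```text
t: 4.03
tool_pos: [0.4499, -0.1162, 0.0608]
tool_rot: [2.414, 2.011, 0.001]
contact_force: [-0.3, 0.4, 0.5]
opening: 0.0243
grip_force: 0.0
```

```bash
python3 - <<'E'
from h import *
im=ctrl.get_image("side");cv2.imwrite("pics/s3.png",cv2.resize(im[140:360,220:440,::-1],(600,600),interpolation=2))
E
```

```text
(no output)
```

View pics/s3.png

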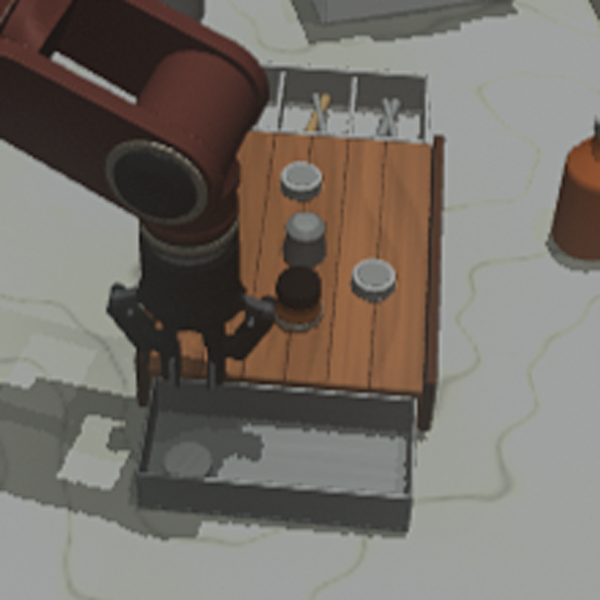

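Cap1 lies in the tray at (188,460). Next is cap2: lift, cross over, and descend behind it.

Call:
jog_arm(deltas=[[0.435,[0,0,0.1],[0,0,0]],[0.435,[0,0,0.2],[0,0,0]],[0.435,[0,0,0.25],[0,0,0]],[0.435,[0.07,0.06,0.25],[0,0,0]],[0.435,[0.14,0.115,0.25],[0,0,0]],[0.435,[0.21,0.17,0.25],[0,0,0]],[0.435,[0.28,0.23,0.25],[0,0,0]],[0.435,[0.35,0.285,0.25],[0,0,0]],[0.435,[0.41,0.33,0.25],[0,0,0]],[0.435,[0.438,0.354,0.25],[0,0,0]],[0.435,[0.438,0.354,0.25],[0,0,0]]])

```text
t: 5.0
tool_pos: [0.6265, 0.0295, 0.1602]
tool_rot: [-2.407, -2.018, -0.001]
contact_force: [0.2, 0.2, 1.3]
opening: 0.0237
grip_force: 0.0
```

Call:
jog_arm(deltas=[[0.435,[0,0,0],[0,0,0]],[0.435,[0,0,-0.07],[0,0,0]],[0.435,[0,0,-0.14],[0,0,0]],[0.435,[0,0,-0.19],[0,0,0]],[0.435,[0,0,-0.225],[0,0,0]],[0.435,[0,0,-0.248],[0,0,0]],[0.435,[0,0,-0.248],[0,0,0]]])

```text
t: 5.58
tool_pos: [0.623, 0.0256, 0.0591]
tool_rot: [-2.411, -2.01, 0.005]
contact_force: [-0.7, -1.4, -0.7]
opening: 0.024
grip_force: 0.0
```

Call:
jog_arm(deltas=[[0.435,[0.002,-0.02,0.003],[0,0,0]],[0.435,[-0.005,-0.055,0.003],[0,0,0]],[0.435,[-0.013,-0.099,0.003],[0,0,0]],[0.435,[-0.022,-0.149,0.003],[0,0,0]],[0.435,[-0.032,-0.203,0.003],[0,0,0]],[0.435,[-0.042,-0.257,0.003],[0,0,0]],[0.435,[-0.052,-0.311,0.003],[0,0,0]],[0.435,[-0.062,-0.365,0.003],[0,0,0]],[0.435,[-0.071,-0.417,0.003],[0,0,0]],[0.435,[-0.071,-0.417,0.003],[0,0,0]],[0.435,[-0.071,-0.417,0.003],[0,0,0]]])

```text
t: 6.5
tool_pos: [0.5972, -0.1433, 0.0644]
tool_rot: [2.413, 2.007, 0.002]
contact_force: [1.2, 0.6, 0.1]
opening: 0.024
grip_force: 0.0
```

```bash
python3 - <<'E'
from h import *
im=ctrl.get_image("side");cv2.imwrite("pics/s4.png",cv2.resize(im[140:360,220:440,::-1],(600,600),interpolation=2))
E
```

```text
(no output)
```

View pics/s4.png

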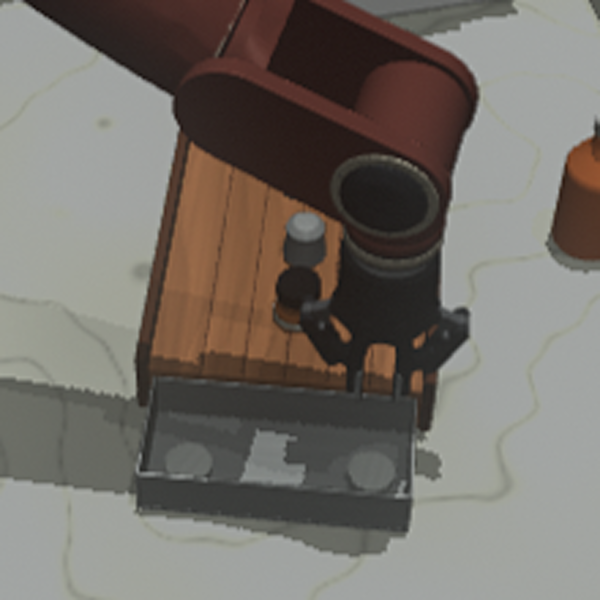

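Cap2 is in the tray at (371,470). For cap3, I'll lift, move to its far side and turn 90°.

Call:
jog_arm(deltas=[[0.435,[0,0,0.1],[0,0,0]],[0.435,[0,0,0.2],[0,0,0]],[0.435,[0,0,0.24],[0,0,0]],[0.435,[0.003,0.09,0.24],[0,0,0.04]],[0.435,[0.006,0.18,0.24],[0,0,0.08]],[0.435,[0.01,0.27,0.24],[0,0,0.12]],[0.435,[0.013,0.36,0.24],[0,0,0.16]],[0.435,[0.016,0.45,0.24],[0,0,0.2]],[0.435,[0.019,0.53,0.24],[0,0,0.24]],[0.435,[0.022,0.59,0.24],[0,0,0.28]],[0.435,[0.023,0.616,0.24],[0,0,0.32]],[0.435,[0.023,0.616,0.24],[0,0,0.36]]])

```text
t: 7.55
tool_pos: [0.6056, 0.109, 0.1592]
tool_rot: [0.951, 2.994, 0.002]
contact_force: [-0.9, -0.7, 0.3]
opening: 0.0243
grip_force: 0.0
```

Call:
jog_arm(deltas=[[0.435,[0,0,0],[0,0,0.04]],[0.435,[0,0,0],[0,0,0.08]],[0.435,[0,0,0],[0,0,0.12]],[0.435,[0,0,0],[0,0,0.14]],[0.435,[0,0,0],[0,0,0.14]]])

```text
t: 7.97
tool_pos: [0.6057, 0.1063, 0.1591]
tool_rot: [0.288, 3.128, 0.0]
contact_force: [0.1, -0.2, 0.5]
opening: 0.0238
grip_force: 0.0
```

```bash
python3 - <<'E'
from h import *
o=ctrl.get_obs();print(o["q"].round(2),o["tool_pos"].round(4),o["tool_rot"].round(3))
im=ctrl.get_image("side");h=None
hsv=cv2.cvtColor(im,cv2.COLOR_RGB2HSV);m=((hsv[...,1]<70)&(hsv[...,2]>90)).astype(np.uint8);m[:190]=0;m[240:]=0;m[:,:285]=0;m[:,380:]=0
for c in cv2.findContours(m,0,1)[0]:
    if cv2.contourArea(c)>30:
        M=cv2.moments(c);p=(M["m10"]/M["m00"],M["m01"]/M["m00"]);print(np.round(p,1),cv2.contourArea(c),ray("side",p,.069).round(4))
E
```

```text
[ 0.05  0.08  1.7   0.    1.35 -1.33] [0.6057 0.1063 0.1591] [0.288 3.128 0.   ]
```

Call:
jog_arm(deltas=[[0.435,[0,0,-0.07],[0,0,0]],[0.435,[0,0,-0.14],[0,0,0]],[0.435,[0,0,-0.19],[0,0,0]],[0.435,[0,0,-0.225],[0,0,0]],[0.435,[0,0,-0.245],[0,0,0]],[0.435,[0,0,-0.245],[0,0,0]]])

```text
t: 8.52
tool_pos: [0.6046, 0.1055, 0.0586]
tool_rot: [-0.293, -3.125, 0.001]
contact_force: [-1.0, -0.4, -0.1]
opening: 0.0242
grip_force: 0.0
```

Call:
jog_arm(deltas=[[0.435,[-0.02,0.004,0],[0,0,0]],[0.435,[-0.045,0.008,0],[0,0,0]],[0.435,[-0.075,0.014,0],[0,0,0]],[0.435,[-0.105,0.019,0],[0,0,0]],[0.435,[-0.133,0.024,0],[0,0,0]],[0.435,[-0.158,0.029,0],[0,0,0]],[0.435,[-0.18,0.033,0],[0,0,0]],[0.435,[-0.197,0.036,0],[0,0,0]],[0.435,[-0.208,0.038,0],[0,0,0]],[0.435,[-0.214,0.039,0],[0,0,0]],[0.435,[-0.214,0.039,0],[0,0,0]]])

```text
t: 9.43
tool_pos: [0.5199, 0.1211, 0.0607]
tool_rot: [0.292, 3.128, 0.0]
contact_force: [-0.1, 0.7, -0.6]
opening: 0.0238
grip_force: 0.0
```

Call:
jog_arm(deltas=[[0.435,[0.037,-0.007,0],[0,0,0]],[0.435,[0.037,-0.007,0.1],[0,0,0]],[0.435,[0.037,-0.007,0.2],[0,0,0]],[0.435,[0.037,-0.007,0.25],[0,0,-0.04]],[0.435,[0,0.06,0.25],[0,0,-0.08]],[0.435,[-0.038,0.124,0.25],[0,0,-0.12]],[0.435,[-0.038,0.124,0.25],[0,0,-0.16]],[0.435,[-0.038,0.124,0.25],[0,0,-0.2]],[0.435,[-0.038,0.124,0.25],[0,0,-0.24]],[0.435,[-0.038,0.124,0.25],[0,0,-0.28]],[0.435,[-0.038,0.124,0.25],[0,0,-0.32]],[0.435,[-0.038,0.124,0.25],[0,0,-0.36]]])

```text
t: 10.43
tool_pos: [0.5052, 0.1705, 0.1603]
tool_rot: [-1.923, -2.484, 0.0]
contact_force: [0.4, 0.6, 0.7]
opening: 0.0237
grip_force: 0.0
```

Call:
jog_arm(deltas=[[0.435,[0,0,0],[0,0,-0.04]],[0.435,[0,0,0],[0,0,-0.08]],[0.435,[0,0,0],[0,0,-0.12]],[0.435,[0,0,0],[0,0,-0.14]],[0.435,[0,0,0],[0,0,-0.14]]])

```text
t: 10.85
tool_pos: [0.5052, 0.1705, 0.1604]
tool_rot: [-2.414, -2.011, 0.0]
contact_force: [0.2, 0.0, -0.2]
opening: 0.024
grip_force: 0.0
```

```bash
python3 - <<'E'
from h import *
o=ctrl.get_obs();print(o["q"].round(2),o["tool_pos"].round(4),o["tool_rot"].round(3))
im=ctrl.get_image("side");cv2.imwrite("pics/s5.png",cv2.resize(im[140:360,220:440,::-1],(600,600),interpolation=2))
E
```

```text
[ 0.19 -0.11  1.9  -0.    1.36  0.37] [0.5052 0.1705 0.1604] [-2.414 -2.011  0.   ]
```

View pics/s5.png

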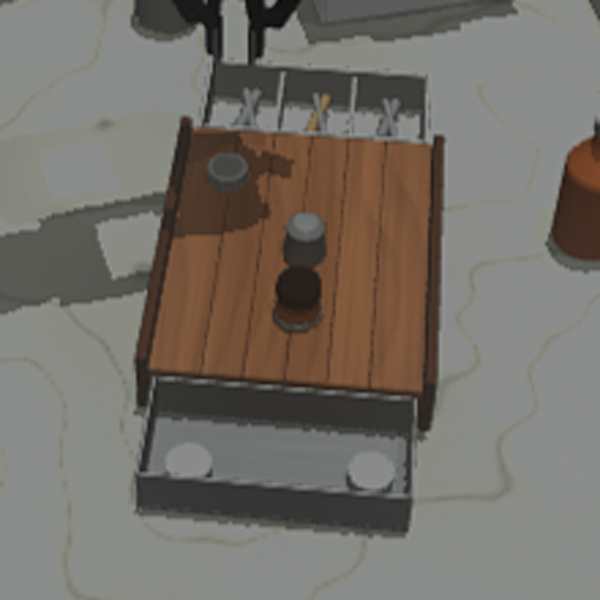

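Cap3 now rests at (227,168) in the near lane, with both other caps in the tray. I'll descend behind it and sweep.

Call:
jog_arm(deltas=[[0.435,[0,0,-0.07],[0,0,0]],[0.435,[0,0,-0.14],[0,0,0]],[0.435,[0,0,-0.19],[0,0,0]],[0.435,[0,0,-0.225],[0,0,0]],[0.435,[0,0,-0.248],[0,0,0]],[0.435,[0,0,-0.248],[0,0,0]]])

```text
t: 11.4
tool_pos: [0.5033, 0.1702, 0.0588]
tool_rot: [-2.41, -2.012, 0.006]
contact_force: [-0.2, 0.2, -0.7]
opening: 0.0244
grip_force: 0.0
```

Call:
jog_arm(deltas=[[0.435,[-0.012,-0.02,0],[0,0,0]],[0.435,[-0.018,-0.055,0],[0,0,0]],[0.435,[-0.026,-0.1,0],[0,0,0]],[0.435,[-0.035,-0.148,0],[0,0,0]],[0.435,[-0.044,-0.197,0],[0,0,0]],[0.435,[-0.053,-0.246,0],[0,0,0]],[0.435,[-0.062,-0.295,0],[0,0,0]],[0.435,[-0.071,-0.344,0],[0,0,0]],[0.435,[-0.078,-0.381,0],[0,0,0]],[0.435,[-0.08,-0.394,0],[0,0,0]],[0.435,[-0.08,-0.394,0],[0,0,0]]])

```text
t: 12.32
tool_pos: [0.4737, 0.0118, 0.0628]
tool_rot: [2.413, 2.009, 0.003]
contact_force: [0.4, -0.8, -0.1]
opening: 0.0241
grip_force: 0.0
```

Call:
jog_arm(deltas=[[0.435,[-0.004,-0.02,-0.003],[0,0,0]],[0.435,[-0.011,-0.055,-0.003],[0,0,0]],[0.435,[-0.018,-0.1,-0.003],[0,0,0]],[0.435,[-0.027,-0.148,-0.003],[0,0,0]],[0.435,[-0.036,-0.197,-0.003],[0,0,0]],[0.435,[-0.045,-0.246,-0.003],[0,0,0]],[0.435,[-0.054,-0.295,-0.003],[0,0,0]],[0.435,[-0.059,-0.322,-0.003],[0,0,0]],[0.435,[-0.059,-0.322,-0.003],[0,0,0]],[0.435,[-0.059,-0.322,-0.003],[0,0,0]]])

```text
t: 13.15
tool_pos: [0.4495, -0.1156, 0.0602]
tool_rot: [-2.413, -2.012, -0.001]
contact_force: [-0.0, 1.3, -0.7]
opening: 0.0238
grip_force: 0.0
```

Call:
jog_arm(deltas=[[0.435,[0,0,0.1],[0,0,0]],[0.435,[0,0,0.2],[0,0,0]],[0.435,[0,0,0.3],[0,0,0]],[0.435,[0,0,0.35],[0,0,0]],[0.435,[0,0,0.35],[0,0,0]],[0.435,[0,0,0.35],[0,0,0]]])

```text
t: 13.65
tool_pos: [0.4504, -0.1151, 0.2018]
tool_rot: [2.408, 2.013, 0.003]
contact_force: [1.1, 0.4, -0.2]
opening: 0.024
grip_force: 0.0
```

```bash
python3 - <<'E'
from h import *
im=ctrl.get_image("side");cv2.imwrite("pics/s6.png",cv2.resize(im[140:360,220:440,::-1],(600,600),interpolation=2))
E
```

```text
(no output)
```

View pics/s6.png

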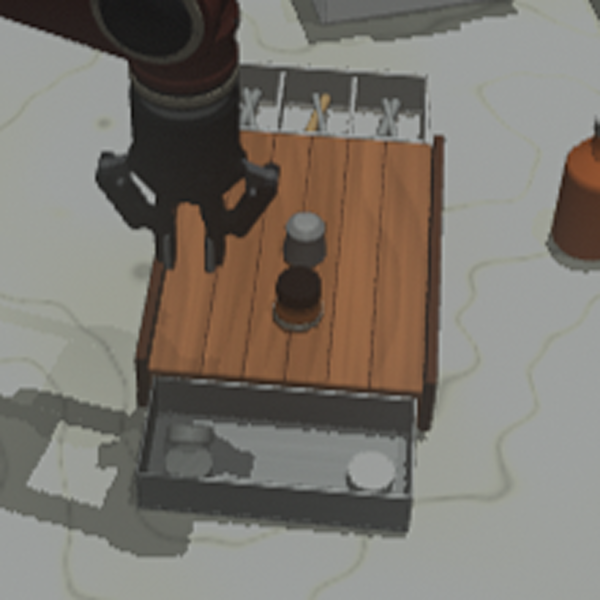

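All three caps are in the tray. Cap3, at (190,433), leans beside cap1 at (188,462), and cap2 is at (371,470). The jar and shaker haven't moved. I'll wait a second, check that nothing is moving, and hand in.

Call:
jog_arm(deltas=[[0.435,[0,0,0.05],[0,0,0]],[0.435,[0,0,0.05],[0,0,0]],[0.435,[0,0,0.05],[0,0,0]],[0.435,[0,0,0.05],[0,0,0]],[0.435,[0,0,0.05],[0,0,0]],[0.435,[0,0,0.05],[0,0,0]],[0.435,[0,0,0.05],[0,0,0]],[0.435,[0,0,0.05],[0,0,0]]])

```text
t: 14.37
tool_pos: [0.4492, -0.1158, 0.2196]
tool_rot: [-2.412, -2.012, 0.001]
contact_force: [-0.2, -0.2, -1.1]
opening: 0.0244
grip_force: 0.0
```

```bash
python3 - <<'E'
from h import *
a=ctrl.get_image("side").astype(int)
for _ in range(6):b=ctrl.get_image("side").astype(int)
s=(slice(275,335),slice(270,375));d=np.abs(a[s]-b[s]).mean()
old=cv2.resize(cv2.imread("pics/s6.png")[:,:,::-1],(220,220),interpolation=cv2.INTER_AREA).astype(int)
c=(slice(155,178),slice(55,85));d2=np.abs(old[c]-b[140:360,220:440][c]).mean();print(d,d2)
px=np.array([190,433])*.36667+[220,140]
for z in(.01,.02,.03,.045):
    p=ray("side",px,z)[0][:2]-[.5502,.030];print(z,"board",p@[.984,-.18],"tray y",p@[.18,.984]+.202)
if d<4: print(ctrl.finish_job())
E
```

```text
0.5302116402116402 2.503864734299517
0.01 board -0.07395198276014893 tray y 0.022633281302357783
0.02 board -0.0728079760390099 tray y 0.015326341171569696
0.03 board -0.07166396931787085 tray y 0.00801940104078172
0.045 board -0.06994795923616222 tray y -0.0029410091554003537
the job is handed in; nothing more can be done
None
```

I swept all three caps into the steel tray and handed the job in at about 15 s; the final images showed them at rest there and the jar and shaker unmoved, but hand-in returned no verdict.

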